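# Close two of three small-parts drawers

## Task

All three drawers of the low parts unit stand open. Push the drawer that holds the flux jar and the drawer that holds the round choke fully home with your fingertips, flush with the unit, and leave the drawer with the relay board open just as it stands, because it is still in use. Only push the drawers: do not touch or lift out what lies in them, and leave the things standing round the unit alone.

Things in the scene. Friction and masses are not known exactly. Their poses are not given: they have to be found in the camera images.
- unit: low grey steel parts unit, fixed, 150 deep (x) x 280 wide (y) x 62 high mm; origin at the centre of its underside; x points from its front to its back, away from the robot (turned up to 0.25 rad), y to its left, z up. Three grey open-topped drawers side by side, centres at y = +92 (left), 0, -92 mm (right); a drawer that is home has its front face at x = -75 mm. Drawer floors 8, side walls 39 mm above the worktop
- drawer_left (a joint): joint of the left drawer (seen from the robot, facing the unit): 0 = fully home, front flush with the unit's front edges; grows in m as the drawer comes out along the unit's -x; travel 0.12, starts at 0.07 to 0.105. Runs on plain friction (about 1.2 N) with light damping, no spring, no latch; stays where it is left
- drawer_middle (a joint): joint of the middle drawer (seen from the robot, facing the unit): 0 = fully home, front flush with the unit's front edges; grows in m as the drawer comes out along the unit's -x; travel 0.12, starts at 0.07 to 0.105. Runs on plain friction (about 1.2 N) with light damping, no spring, no latch; stays where it is left
- drawer_right (a joint): joint of the right drawer (seen from the robot, facing the unit): 0 = fully home, front flush with the unit's front edges; grows in m as the drawer comes out along the unit's -x; travel 0.12, starts at 0.07 to 0.105. Runs on plain friction (about 1.2 N) with light damping, no spring, no latch; stays where it is left
- front_left (a point): middle of the outer face of the left drawer's front, 36 mm above the worktop; moves with the drawer; axes as the unit's. The front is 86 mm wide, 4 thick, from 5 to 57 mm above the worktop, and carries a blank paper label and, 14 to 17 mm above the worktop, a finger lip 44 mm wide that sticks out 12 mm; it can be pushed on its upper part
- front_middle (a point): middle of the outer face of the middle drawer's front, 36 mm above the worktop; moves with the drawer; axes as the unit's. The front is 86 mm wide, 4 thick, from 5 to 57 mm above the worktop, and carries a blank paper label and, 14 to 17 mm above the worktop, a finger lip 44 mm wide that sticks out 12 mm; it can be pushed on its upper part
- front_right (a point): middle of the outer face of the right drawer's front, 36 mm above the worktop; moves with the drawer; axes as the unit's. The front is 86 mm wide, 4 thick, from 5 to 57 mm above the worktop, and carries a blank paper label and, 14 to 17 mm above the worktop, a finger lip 44 mm wide that sticks out 12 mm; it can be pushed on its upper part
- flux_jar: round cream flux jar with a red screw lid, 54 diameter x 38 mm high, standing loose in one of the drawers (which one varies); origin at the centre of its underside
- choke: round ring-shaped choke, black core wound with copper, 54 diameter x 22 mm high, lying flat and loose in another of the drawers; origin at the centre of its underside
- relay_module: small green circuit board with a blue relay and a green terminal block, 34 x 52 x 20 mm, loose in the remaining drawer; origin at the centre of its underside
- cell: pale green cylindrical battery cell, 32 diameter x 72 mm high, standing upright to the left of the unit's drawers; leave it; origin at the centre of its underside, z up
- marker: white marker with a red cap, 19 x 129 x 18 mm, lying to the left of the unit; leave it; origin at the centre of its underside
- charger_block: white plug charger block, 88 x 46 x 28 mm, lying to the right of the unit's drawers; leave it; origin at the centre of its underside
Not all that is in view belongs to the job. Several things have the shape of the choke; the one meant has the colours described above.

How it is judged (in metres and radians):
At the end, for the whole second after the job is handed in: The drawers with the flux jar and the choke are home to within 4 mm, each with its thing still lying inside; the drawer with the relay board stands within 8 mm of where it started; the cell is upright, and cell, marker and charger are within 20 mm of where they were (((y of relay_module in the frame of unit above 0.046 m and distance of front_left from where it was at the start of the episode below 0.008 m and value of joint each of drawer_middle, drawer_right below 0.004 m) or (y of relay_module in the frame of unit between -0.046 and 0.046 m and distance of front_middle from where it was at the start of the episode below 0.008 m and value of joint each of drawer_left, drawer_right below 0.004 m) or (y of relay_module in the frame of unit below -0.046 m and distance of front_right from where it was at the start of the episode below 0.008 m and value of joint each of drawer_left, drawer_middle below 0.004 m)) and z of each of flux_jar, choke, relay_module in the frame of unit below 0.03 m and linear speed of each of flux_jar, choke, relay_module below 0.02 m/s and x of each of flux_jar, choke in the frame of unit above -0.068 m and distance of each of cell, marker, charger_block from where it was at the start of the episode below 0.02 m and angle between cell's own z axis and vertical below 0.2 rad); the robot touches nothing.
It fails at once if the drawer with the relay board is moved more than 12 mm ((y of relay_module in the frame of unit above 0.046 m and distance of front_left from where it was at the start of the episode above 0.012 m) or (y of relay_module in the frame of unit between -0.046 and 0.046 m and distance of front_middle from where it was at the start of the episode above 0.012 m) or (y of relay_module in the frame of unit below -0.046 m and distance of front_right from where it was at the start of the episode above 0.012 m)).
It fails at once if a thing in a drawer is touched with the fingers or arm (contact force between any of flux_jar, choke, relay_module and the fingers above 0.5 N or contact force between any of flux_jar, choke, relay_module and the arm above 0.5 N).
It fails at once if a thing is lifted out of its drawer (z of any of flux_jar, choke, relay_module in the frame of unit above 0.04 m).
It fails at once if the cell, marker or charger is knocked, moved or lifted (distance of any of cell, marker, charger_block from where it was at the start of the episode above 0.02 m).
It also fails if it takes over 48 s, if anything falls off the work surface, if the arm or the gripper's body presses on something with over 40 N, if the wrist force passes 120 N, or if a joint passes its speed limit or range.

## Robot

A 6-joint arm with a two-finger parallel gripper is mounted at the origin on a cart in front of the work surface, level with it; the furniture and walls round the work are solid. World frame = base frame: x ahead of the robot, y to its left, z up, the work surface at z = 0. Lengths are in mm, angles in rad, forces in N, time in s.
With the tool pointing down it reaches from about 250 to 725 mm from the base axis. Payload 4 kg.
Tool frame: the origin (TCP) lies midway between the tips of the shut fingers; the grasp point (between the pads) lies 19 mm behind it; z points along the fingers, y is the line along which they close (so a half turn about z gives the same grasp; the last joint's range is limited). The gripper opens to 85 mm and grips with 20 to 120 N. Pads are 22 mm wide; open, the fingers measure 114 mm over their backs; the gripper's body (76 mm by 85 mm) begins 54 mm behind the grasp point. The pads swing forward as they close: fully open they stand 13 mm farther back than shut.
Start: joints at [-1.277, 0.241, 0.005, 1.335, 0, 1.571], TCP at [144.794, -478.575, 231.306] pointing down, gripper open.
Joint ranges: [-2.72, 2.72], [-1.05, 1.87], [-1.09, 1.28], [-1.99, 2.15], [-1.42, 1.44], [-3.14, 3.14]. Speed limits (rad/s): [2.79, 2.79, 3.14, 3.14, 3.14, 3.14].

## Interface

Orientations are given as a unit quaternion [x, y, z, w].
In Python, from plant import arm gives the robot as it stands.
- The arm moves only by the tool apply_moves, never from a script. Its argument "targets" is a list of rows, each a list of 7 numbers: the shift along the tool's x, y, z in m, then the turn, a rotation vector about the tool's x, y, z in degrees, then the finger opening in m, from 0 to 0.0854. In form: [[x, y, z, rx, ry, rz, claw], ...]. A call has 1 to 12 rows; each row is the pose to reach, as a shift and turn from the pose commanded when the call began, along the tool's axes at that moment; what a row does not reach only later rows make up. A row lasts 1/10 s, in which the tool goes at most 50 mm and 8.59 degrees, less where a joint would pass 70% of its speed; a pose out of reach is approached as far as the arm can. A call with a gripper value outside its range is refused whole. The fingers move at their own pace and stop on an object; "force" is the grip in N (left out, the last holds). Time passes only in rows, so rows that repeat a pose let the fingers close. It gives the time, the measured TCP pose, the force, the opening and the grip force at its end, in the units of the state.
- arm.get_state(): the state, without advancing time (a new reading comes with each control period).
- arm.camera(name): name is "side" or "top" or "wrist"; returns the picture (420x560x3 uint8, red, green, blue); there is no depth.
- arm.camera_info(name): a dict with "camera_matrix" (3x3 intrinsics, pixels), "cam_to_world" (4x4, takes a point from camera to world coordinates); the wrist camera has in their place "mount" (4x4, takes a point from camera to tool coordinates, whose origin is the TCP and whose axes are the flange's). Camera axes: x right, y up, looking along -z (the intrinsics and any distortion apply to the point x, -y, -z); pixel columns grow to the right and rows downward; lengths in mm; the calibration is good to about 2 mm. A picture is of the moment at which its call begins: read the wrist's pose just before it. camera_info takes no time and is no camera call.
- arm.sign_off(): hands the job in; it is judged then, once.
Trained networks look in the newest picture that a camera, given by its name, has taken for a name from the list of things; names that differ only in an ending like _2 or _b are one class to them, and where a whole thing is asked for, a point or a joint stands for the part that bears it (a point fixed in the world has none). Each returns a list of dicts, best first, with "confidence" (0 to 1); they miss things now and then, are a little off and sometimes report something else, mostly with a low value. They report only what shows in the picture. A call takes as long as a camera call. They do not tell look-alikes from the thing itself.
- arm.regions_of(camera, query): "region" (420x560 bool, what is visible of it).
- arm.tip_of(camera, query): "position" ([x, y, z] in mm, in the coordinates of the camera as it stood for that picture, good to about 4 mm: a listed point, or the origin of a listed thing).
The state is a dict: "time": time; "joint_pos": joint angles; "joint_velocities": joint speeds; "effort": joint torques, N m; "position": TCP position; "tcp_rot": TCP orientation; "contact_force": force on the tool from outside, world axes, zero at the start; "wrist_torque": the same for the moment, N m; "opening": finger opening in mm; "gripper_force": force on a finger pad.
Only numpy, scipy, OpenCV 4.12 (cv2) and the standard library are available. Lean on these libraries where they do the work, as an engineer would, in place of code of your own. Each camera call takes 0.05 s, during which the arm holds its last target. There are 200 camera calls.

## Working session

There is one attempt and no reset: what is moved stays moved. The work goes in short steps, Python scripts to look and compute and a tool call to move; the robot and the scene stay as the last step left them, time stands still between calls to the robot, and variables do not carry over. Pictures are saved under pics/ and viewed, at most 10 in all, crops included, and the job is handed in when it is done.

Besides the shell and the picture viewer there is one more tool, called after ">>>" by a JSON object that holds its "op" and its "data", one argument or row to a line. apply_moves: Moves the arm, as the interface text tells. Its arguments: {"type":"object","properties":{"targets":{"type":"array"},"force":{"type":"number"}},"required":["targets"]}

```bash
mkdir -p pics; cat > h.py <<'E'
import numpy as np, cv2
from plant import arm
def w(cam,p):
    return (np.array(arm.camera_info(cam)["cam_to_world"])@np.r_[p,1])[:3]
def save(cam,n):
    im=arm.camera(cam); cv2.imwrite(f"pics/{n}.png",im[:,:,::-1]); return im
def px(cam,P):
    i=arm.camera_info(cam);q=np.linalg.inv(np.array(i["cam_to_world"]))@np.r_[P,1]
    u=np.array(i["camera_matrix"])@np.array([q[0],-q[1],-q[2]]);return (u[:2]/u[2]).round()
E
python3 - <<'E'
from h import *
np.set_printoptions(precision=1,suppress=True)
s=arm.get_state();print(s["time"],s["position"],s["tcp_rot"],s["opening"])
for c in("top","side"):
    save(c,c+"0")
    for q in("unit","front_left","front_middle","front_right","flux_jar","choke","relay_module","cell","marker","charger_block"):
        for d in arm.tip_of(c,q)[:2]:
            p=w(c,d["position"]);print(c,q,round(d["confidence"],2),p,px(c,p))
E
```

```text
0.0 [ 144.6 -478.   230.4] [ 1.   0.1 -0.  -0. ] 85.46254691811781
top unit 0.69 [657.6 123.8  -0.1] [303. 166.]
top front_left 0.82 [489.4 226.2  34.2] [251. 251.]
top front_middle 0.79 [513.7 134.5  38.4] [299. 238.]
top front_middle 0.19 [555.6  46.    8. ] [344. 217.]
top front_right 0.71 [486.5  43.2  37.7] [348. 252.]
top flux_jar 0.57 [560.3 219.4   9.9] [255. 215.]
top choke 0.77 [427.  -22.8   1.6] [381. 283.]
top choke 0.7 [555.3 123.    8.4] [305. 217.]
top relay_module 0.93 [549.4  44.8   8.5] [345. 220.]
top relay_module 0.27 [659.9 122.8   0.6] [304. 165.]
top cell 0.64 [545.8 328.8  -2.9] [201. 223.]
top marker 0.6 [682.4 314.7  -4.9] [209. 156.]
top charger_block 0.64 [542.5 -71.2   3.8] [404. 223.]
side unit 0.68 [658.5 125.1   7. ] [246. 234.]
side front_left 0.89 [489.9 228.2  36.1] [324. 254.]
side front_middle 0.71 [504.  135.2  33.4] [318. 229.]
side flux_jar 0.67 [555.3 222.6  10.9] [290. 261.]
side choke 0.8 [429.5 -22.7  -1.5] [352. 209.]
side relay_module 0.43 [548.1  46.2   5.8] [300. 218.]
side cell 0.92 [542.2 327.2   1.7] [292. 300.]
side marker 0.87 [681.1 317.1   7.8] [216. 289.]
side marker 0.61 [541.6 329.9  -0.1] [292. 302.]
side charger_block 0.69 [539.7 -72.3  -0.9] [307. 197.]
```

View pics/top0.png

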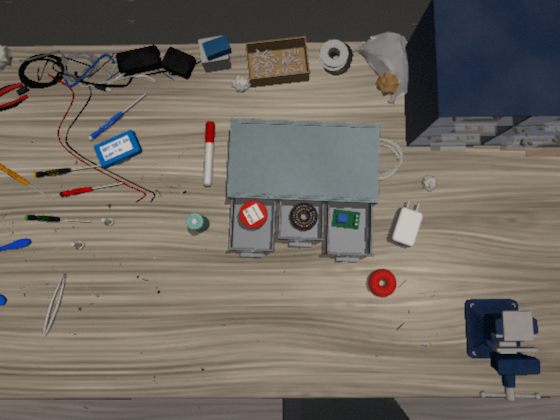

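View pics/side0.png

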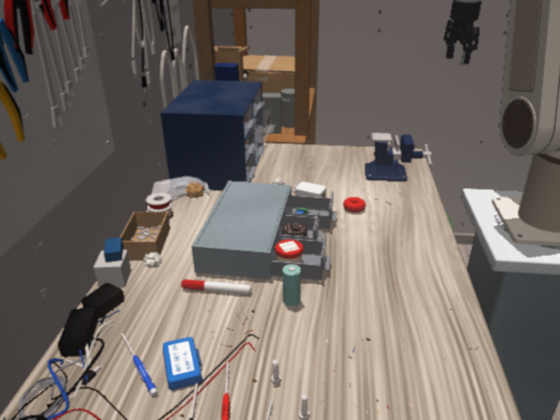

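The flux jar is in the left drawer (top 253,214), and the relay board is in the right one (346,219), so that drawer stays open. Two things could be taken for the choke: the black and copper ring in the middle drawer (303,216) and a red ring on the table (382,283). The description fits the black and copper one, which I'll check in a crop while measuring the yaw.

```bash
python3 - <<'E'
from h import *
np.set_printoptions(precision=4,suppress=True)
im=save("top","top1");c=im[190:300,220:420,::-1];cv2.imwrite("pics/crop.png",cv2.resize(c,None,fx=4,fy=4,interpolation=cv2.INTER_CUBIC))
i=arm.camera_info("top");K=np.array(i["camera_matrix"]);T=np.array(i["cam_to_world"])
def back(uv,z):
    d=np.linalg.inv(K)@np.c_[uv,np.ones(len(uv))].T; d[1:]*=-1; d=T[:3,:3]@d; t=T[:3,3]
    return (t[:,None]+d*((z-t[2])/d[2])).T
for d in arm.regions_of("top","unit")[:2]:
    r=d["region"].astype(np.uint8);print(d["confidence"],r.sum())
    # rectangle of the grey top only: opening removes thin parts
    ys,xs=np.nonzero(r);print(xs.min(),xs.max(),ys.min(),ys.max())
    P=back(np.c_[xs,ys].astype(float),62)[:,:2].astype(np.float32)
    print(cv2.minAreaRect(P),cv2.boxPoints(cv2.minAreaRect(P)))
# hand-read corners of the top plate
print(back(np.array([[231,120],[380,125],[379,202],[228,199.]]),62))
s=arm.get_state();from scipy.spatial.transform import Rotation as R
print(s["time"],s["position"],R.from_quat(s["tcp_rot"]).as_matrix(),s["joint_pos"])
E
```

```text
0.9 17043
227 378 119 261
((603.5149536132812, 129.70883178710938), (279.44415283203125, 258.3727111816406), 87.26757049560547) [[467.8147  -3.6958]
 [725.8936 -16.0129]
 [739.2152 263.1135]
 [481.1363 275.4306]]
[[735.8457 261.4876  62.    ]
 [723.2405 -18.5441  62.    ]
 [577.8133 -12.2082  62.    ]
 [585.7818 266.2852  62.    ]]
1.2 [ 144.804  -478.5649  231.2979] [[ 0.9571  0.2896  0.    ]
 [ 0.2896 -0.9571  0.    ]
 [ 0.     -0.     -1.    ]] [-1.277   0.2406  0.005   1.3352  0.      1.5708]
```

View pics/crop.png

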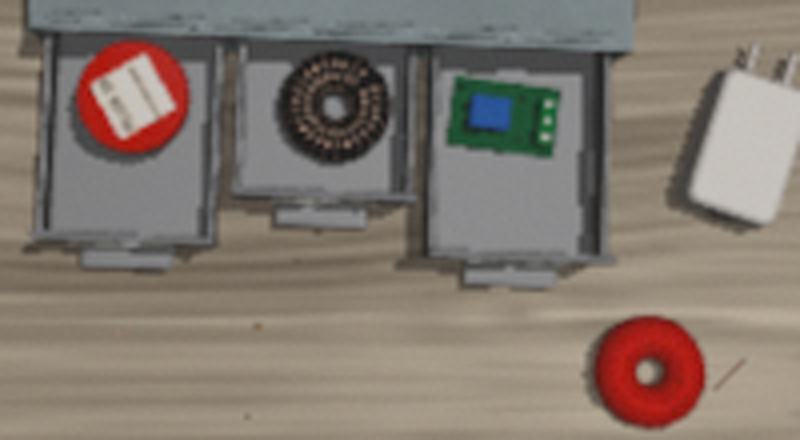

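The crop confirms it: red-lidded jar on the left, black and copper choke in the middle, relay board on the right. The red ring on the table is only a look-alike. Unit yaw is about -0.046, and I'll push with closed fingers.

>>> {"op": "apply_moves", "data": {
  "targets": [
    [0.243,-0.294,-0.04,0,0,-35,0],
    [0.243,-0.294,-0.04,0,0,-35,0],
    [0.243,-0.294,-0.04,0,0,-35,0],
    [0.243,-0.294,-0.04,0,0,-35,0],
    [0.243,-0.294,-0.04,0,0,-35,0],
    [0.243,-0.294,-0.04,0,0,-35,0],
    [0.243,-0.294,-0.04,0,0,-35,0],
    [0.243,-0.294,-0.04,0,0,-35,0],
    [0.243,-0.294,-0.04,0,0,-35,0],
    [0.243,-0.294,-0.04,0,0,-35,0]
  ],
  "force": 40
}}

```text
time: 2.2
position: [292.5, -126.3, 271.5]
tcp_rot: [0.899, 0.438, 0.0, 0.0]
contact_force: [-0.6, 0.2, 0.5]
opening: -0.0
gripper_force: 0.0
```

```bash
cat > rel.py <<'E'
import sys
from h import *
from scipy.spatial.transform import Rotation as R
np.set_printoptions(precision=4,suppress=True)
s=arm.get_state();M=R.from_quat(s["tcp_rot"])
x=np.array([0.046,0.999,0]);y=np.array([.999,-.046,0]);G=R.from_matrix(np.c_[x,y,[0,0,-1]])
print(s["time"],s["position"],s["contact_force"],s["opening"],s["joint_pos"])
t=np.array(eval(sys.argv[1]))
print("shift",M.inv().apply(t-np.array(s["position"]))/1000,"rot",(M.inv()*G).as_rotvec(degrees=True))
E
python3 rel.py "[440,228,200]"
```

```text
2.2 [ 292.5281 -126.3126  271.5167] [-0.5602  0.2405  0.5255] -0.01701653828946086 [-0.4072 -0.1416 -0.2969  1.4147 -0.0005  1.8268]
shift [ 0.37   -0.102   0.0713] rot [  0.045    0.0293 -35.3603]
```

>>> {"op": "apply_moves", "data": {
  "targets": [
    [0.37,-0.102,0.07,0,0,-35.4,0],
    [0.37,-0.102,0.07,0,0,-35.4,0],
    [0.37,-0.102,0.07,0,0,-35.4,0],
    [0.37,-0.102,0.07,0,0,-35.4,0],
    [0.37,-0.102,0.07,0,0,-35.4,0],
    [0.37,-0.102,0.07,0,0,-35.4,0],
    [0.37,-0.102,0.07,0,0,-35.4,0],
    [0.37,-0.102,0.07,0,0,-35.4,0],
    [0.37,-0.102,0.07,0,0,-35.4,0],
    [0.37,-0.102,0.07,0,0,-35.4,0],
    [0.37,-0.102,0.07,0,0,-35.4,0]
  ]
}}

```text
time: 3.3
position: [440.8, 225.2, 201.2]
tcp_rot: [0.725, 0.689, -0.001, 0.0]
contact_force: [-0.4, -0.5, 0.1]
opening: -0.1
gripper_force: 0.0
```

```bash
python3 rel.py "[440,227,40]"; python3 - <<'E'
from h import *
s=arm.get_state();from scipy.spatial.transform import Rotation as R
save("wrist","wr0");m=np.array(arm.camera_info("wrist")["mount"])
for q in("front_left","front_middle"):
    for d in arm.tip_of("wrist",q)[:2]: print(q,d["confidence"],R.from_quat(s["tcp_rot"]).apply((m@np.r_[d["position"],1])[:3])+s["position"])
E
```

```text
3.3 [440.7544 225.158  201.1913] [-0.3686 -0.5007  0.0893] -0.06224030634874472 [ 0.4726  0.2469 -0.0662  1.2588 -0.0004  2.0944]
shift [ 0.002  -0.0007  0.1612] rot [-0.0441  0.0548 -0.2863]
front_left 0.78 [493.70011865 225.11897931  33.5383977 ]
front_left 0.25 [554.54373039 126.04951198  11.59311226]
front_middle 0.85 [508.30141256 130.2971546   39.50109633]
```

View pics/wr0.png

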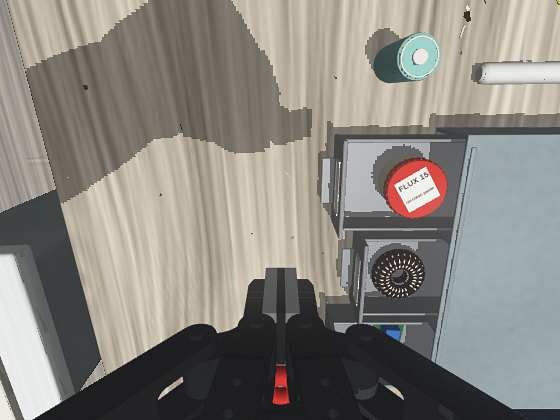

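The wrist view agrees: the left front is at about x 491, y 226, with clear table in front of it. Now I descend and start the push.

>>> {"op": "apply_moves", "data": {
  "targets": [
    [0.001,0,0.05,0,0,-0.3,0],
    [0.001,0,0.1,0,0,-0.3,0],
    [0.001,0,0.14,0,0,-0.3,0],
    [0.001,0,0.16,0,0,-0.3,0],
    [0.001,0.01,0.16,0,0,-0.3,0],
    [0.001,0.02,0.16,0,0,-0.3,0],
    [0.001,0.03,0.16,0,0,-0.3,0],
    [0.001,0.036,0.16,0,0,-0.3,0],
    [0.001,0.042,0.16,0,0,-0.3,0],
    [0.001,0.048,0.16,0,0,-0.3,0],
    [0.001,0.054,0.16,0,0,-0.3,0],
    [0.001,0.06,0.16,0,0,-0.3,0]
  ]
}}

```text
time: 4.65
position: [501.0, 225.3, 41.4]
tcp_rot: [0.722, 0.692, -0.0, -0.0]
contact_force: [-1.5, 0.2, 1.7]
opening: -0.2
gripper_force: 0.7
```

```bash
python3 rel.py "[572,220,40]"; python3 - <<'E'
from h import *
save("side","s1")
for q in("front_left","flux_jar"):
    for d in arm.tip_of("side",q)[:1]: print(q,d["confidence"],w("side",d["position"]))
E
```

```text
4.65 [500.9692 225.2618  41.3995] [-1.4889  0.2227  1.6579] -0.16579061155916897 [ 0.4225  0.4902 -0.1569  0.9238  0.0001  2.0362]
shift [-0.0022  0.0712  0.0014] rot [-0.0081  0.0008  0.1812]
front_left 0.73 [515.45885604 228.53113596  36.41115294]
flux_jar 0.59 [578.58489896 221.42686988   9.56786498]
```

>>> {"op": "apply_moves", "data": {
  "targets": [
    [0,0.006,0,0,0,0,0],
    [0,0.012,0,0,0,0,0],
    [0,0.018,0,0,0,0,0],
    [0,0.024,0,0,0,0,0],
    [0,0.03,0,0,0,0,0],
    [0,0.036,0,0,0,0,0],
    [0,0.041,0,0,0,0,0],
    [0,0.046,0,0,0,0,0],
    [0,0.051,0,0,0,0,0],
    [0,0.055,0,0,0,0,0],
    [0,0.059,0,0,0,0,0],
    [0,0.062,0,0,0,0,0]
  ]
}}

```text
time: 6.0
position: [563.0, 222.6, 41.3]
tcp_rot: [0.722, 0.692, 0.0, 0.0]
contact_force: [-1.4, -1.0, -0.5]
opening: -0.0
gripper_force: 0.7
```

>>> {"op": "apply_moves", "data": {
  "targets": [
    [0,0.002,0,0,0,0,0],
    [0,0.004,0,0,0,0,0]
  ]
}}

```text
time: 6.2
position: [566.7, 222.4, 41.3]
tcp_rot: [0.722, 0.692, 0.0, -0.0]
contact_force: [-1.0, -0.8, 0.3]
opening: -0.0
gripper_force: 0.6
```

>>> {"op": "apply_moves", "data": {
  "targets": [
    [0,0.002,0,0,0,0,0],
    [0,0.003,0,0,0,0,0]
  ]
}}

```text
time: 6.4
position: [569.8, 222.3, 41.4]
tcp_rot: [0.722, 0.692, 0.0, 0.0]
contact_force: [-1.3, -1.2, -0.6]
opening: -0.3
gripper_force: 0.6
```

>>> {"op": "apply_moves", "data": {
  "targets": [
    [0,0.002,0,0,0,0,0],
    [0,0.003,0,0,0,0,0]
  ]
}}

```text
time: 6.6
position: [572.8, 222.2, 41.4]
tcp_rot: [0.722, 0.692, 0.0, 0.0]
contact_force: [-0.8, -0.5, 0.4]
opening: 0.0
gripper_force: 0.6
```

>>> {"op": "apply_moves", "data": {
  "targets": [
    [0,0.002,0,0,0,0,0]
  ]
}}

```text
time: 6.7
position: [573.6, 222.1, 41.3]
tcp_rot: [0.722, 0.692, -0.001, -0.001]
contact_force: [-7.2, -0.4, 4.8]
opening: 0.0
gripper_force: 3.5
```

>>> {"op": "apply_moves", "data": {
  "targets": [
    [0,0.002,0,0,0,0,0]
  ]
}}

```text
time: 6.8
position: [573.7, 222.1, 41.3]
tcp_rot: [0.722, 0.692, -0.002, -0.002]
contact_force: [-12.0, -1.0, 7.9]
opening: 0.2
gripper_force: 6.3
```

The left drawer is on its stop: force jumped to 12 N and the TCP stopped at x 573.7. I back off and line up with the middle drawer.

>>> {"op": "apply_moves", "data": {
  "targets": [
    [0,-0.01,0,0,0,0,0],
    [0,-0.04,0,0,0,0,0],
    [0,-0.08,0,0,0,0,0],
    [0,-0.117,0,0,0,0,0],
    [-0.03,-0.117,0,0,0,0,0],
    [-0.065,-0.117,0,0,0,0,0],
    [-0.094,-0.117,0,0,0,0,0],
    [-0.094,-0.117,0,0,0,0,0]
  ]
}}

```text
time: 7.6
position: [455.6, 130.7, 41.7]
tcp_rot: [0.723, 0.69, 0.0, 0.001]
contact_force: [0.0, -0.7, 0.0]
opening: -0.3
gripper_force: 0.0
```

```bash
python3 rel.py "[493,132,41]"; python3 - <<'E'
from h import *
save("side","s2");arm.camera("top")
for c in("side","top"):
  for q in("front_left","front_middle","front_right","choke","flux_jar"):
    for d in arm.tip_of(c,q)[:2]: print(c,q,d["confidence"],w(c,d["position"]))
E
```

```text
7.6 [455.6038 130.6648  41.7266] [ 0.0368 -0.6978  0.0322] -0.30758328845840743 [ 0.28    0.3656 -0.3635  0.8408 -0.0011  1.8975]
shift [0.0031 0.0373 0.0008] rot [ 0.0709  0.0403 -0.0428]
side front_left 0.61 [585.62051282 224.90914709  38.84078562]
side front_middle 0.96 [508.55093652 135.2971257   35.01116023]
side front_right 0.42 [548.51964781  49.78799725   5.95980797]
side choke 0.62 [549.59209666 125.04890911   6.66336965]
side choke 0.56 [427.38048854 -22.3721672   -1.11088914]
top front_left 0.55 [587.47095238 221.81420766  34.66545094]
top front_middle 0.85 [514.22399052 133.00494635  37.76184944]
top front_right 0.65 [486.86126551  43.97216794  39.93800385]
top choke 0.86 [555.37384907 125.63900153   7.46148642]
top choke 0.66 [430.35033464 -18.90763124   2.29991745]
```

View pics/s2.png

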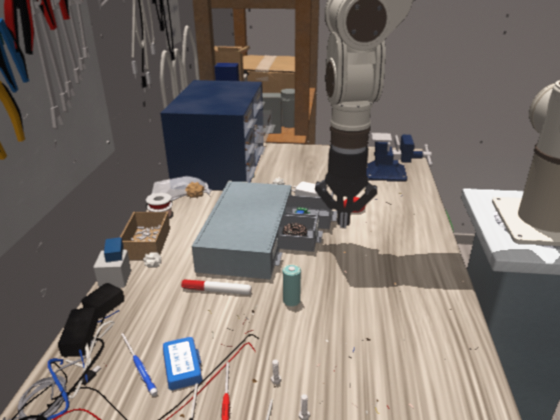

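The side view shows the left drawer flush (about 245,270) and the fingers standing in front of the middle drawer. Now the middle push, with the stop expected near TCP x 569.

>>> {"op": "apply_moves", "data": {
  "targets": [
    [0.002,0.012,0,0,0,0,0],
    [0.002,0.024,0,0,0,0,0],
    [0.002,0.032,0,0,0,0,0],
    [0.002,0.038,0,0,0,0,0],
    [0.002,0.044,0,0,0,0,0],
    [0.002,0.05,0,0,0,0,0],
    [0.002,0.056,0,0,0,0,0],
    [0.002,0.062,0,0,0,0,0],
    [0.002,0.068,0,0,0,0,0],
    [0.002,0.074,0,0,0,0,0],
    [0.002,0.08,0,0,0,0,0],
    [0.002,0.086,0,0,0,0,0]
  ]
}}

```text
time: 9.4
position: [542.0, 131.1, 41.1]
tcp_rot: [0.722, 0.692, -0.0, 0.0]
contact_force: [-0.8, -0.6, -1.3]
opening: 0.1
gripper_force: 0.7
```

>>> {"op": "apply_moves", "data": {
  "targets": [
    [0,0.006,0,0,0,0,0],
    [0,0.011,0,0,0,0,0],
    [0,0.015,0,0,0,0,0],
    [0,0.019,0,0,0,0,0],
    [0,0.021,0,0,0,0,0]
  ]
}}

```text
time: 9.9
position: [563.1, 130.5, 41.3]
tcp_rot: [0.722, 0.692, 0.0, 0.0]
contact_force: [-1.4, -1.1, -0.8]
opening: -0.3
gripper_force: 0.6
```

>>> {"op": "apply_moves", "data": {
  "targets": [
    [0,0.002,0,0,0,0,0],
    [0,0.004,0,0,0,0,0]
  ]
}}

```text
time: 10.1
position: [566.7, 130.3, 41.3]
tcp_rot: [0.722, 0.692, -0.0, -0.0]
contact_force: [-0.7, -0.4, -1.0]
opening: -0.4
gripper_force: 0.6
```

>>> {"op": "apply_moves", "data": {
  "targets": [
    [0,0.002,0,0,0,0,0]
  ]
}}

```text
time: 10.2
position: [568.7, 130.2, 41.3]
tcp_rot: [0.722, 0.692, -0.0, -0.0]
contact_force: [-1.6, -0.7, -0.5]
opening: 0.0
gripper_force: 0.6
```

>>> {"op": "apply_moves", "data": {
  "targets": [
    [0,0.002,0,0,0,0,0]
  ]
}}

```text
time: 10.3
position: [569.2, 130.2, 41.2]
tcp_rot: [0.722, 0.692, -0.001, -0.001]
contact_force: [-8.6, -0.3, 6.7]
opening: -0.1
gripper_force: 4.3
```

>>> {"op": "apply_moves", "data": {
  "targets": [
    [0,0.002,0,0,0,0,0]
  ]
}}

```text
time: 10.4
position: [569.3, 130.2, 41.2]
tcp_rot: [0.722, 0.692, -0.002, -0.003]
contact_force: [-12.8, 0.4, 8.6]
opening: -0.1
gripper_force: 6.8
```

The middle drawer is on its stop at x 569.3. I back off, rise clear and check.

>>> {"op": "apply_moves", "data": {
  "targets": [
    [0,-0.01,0,0,0,0,0],
    [0,-0.04,0,0,0,0,0],
    [0,-0.08,0,0,0,0,0],
    [0,-0.12,0,0,0,0,0],
    [0,-0.15,-0.04,0,0,0,0],
    [0,-0.18,-0.08,0,0,0,0],
    [0,-0.2,-0.12,0,0,0,0],
    [0,-0.2,-0.15,0,0,0,0],
    [0,-0.2,-0.15,0,0,0,0]
  ]
}}

```text
time: 11.3
position: [376.0, 140.3, 196.4]
tcp_rot: [0.722, 0.692, 0.006, 0.002]
contact_force: [0.2, 1.1, 0.5]
opening: 0.3
gripper_force: 0.0
```

```bash
python3 - <<'E'
from h import *
im=save("top","t3");cv2.imwrite("pics/t3c.png",cv2.resize(im[100:320,180:440,::-1],None,fx=2.7,fy=2.7))
for q in("front_left","front_middle","front_right","relay_module","cell","marker","charger_block"):
    for d in arm.tip_of("top",q)[:1]: print(q,d["confidence"],w("top",d["position"]))
E
```

```text
front_left 0.49 [587.79386561 222.12365265  33.59775677]
front_middle 0.57 [583.41542724 126.0834672   39.37374651]
front_right 0.94 [485.14571643  40.3068047   37.8979049 ]
relay_module 0.79 [550.53249001  47.66217391   7.93645659]
cell 0.83 [546.75503678 327.9113779   -0.89386126]
marker 0.61 [ 6.84115895e+02  3.13104855e+02 -3.09579952e-01]
charger_block 0.91 [544.97071541 -70.6110339   -0.83480191]
```

View pics/t3c.png

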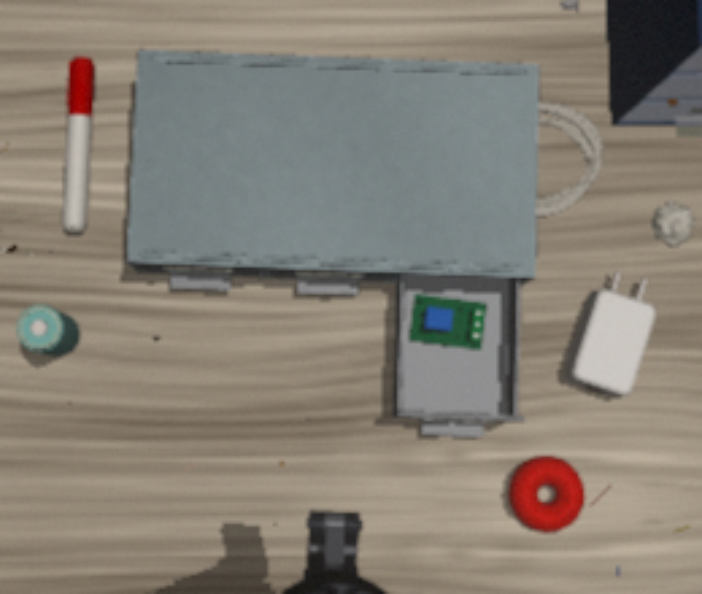

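The left and middle drawers are flush, with only their lips showing (crop 200,283 and 327,287). The relay drawer still stands open, the cell, marker and charger are where they were, and the arm is clear.

```bash
python3 -c "
from plant import arm
print(arm.sign_off())"
```

```text
the job is handed in; nothing more can be done
None
```

I pushed the flux jar drawer (left) and the choke drawer (middle) home against their stops, left the relay board drawer (right) and the things round the unit as they stood, and handed the job in; no verdict came back.

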